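Seat a glass tile carrier flush on the tilted lapping stage

ROBOT

A 6-joint arm with a two-finger parallel gripper is mounted at the origin on the work surface; the furniture and walls round the work are solid. World frame = base frame: x ahead of the robot, y to its left, z up, the work surface at z = 0. Lengths are in m, angles in rad, forces in N, time in s.
With the tool pointing down it reaches from about 0.25 to 0.725 m from the base axis. Payload 4 kg.
Tool frame: the origin (TCP) lies between the finger pads; the fingertips stand 17 mm ahead of it and the grasp point (between the pads) lies 2 mm behind it; z points along the fingers, x is the direction in which the jaws open and shut, and the axes are right-handed (so a half turn about z gives the same grasp; the last joint's range is limited). The gripper opens to 85 mm and grips with 20 to 120 N. Pads are 22 mm wide; open, the fingers measure 114 mm over their backs; the gripper's body (76 mm by 85 mm) begins 54 mm behind the grasp point. The pads swing forward as they close: fully open they stand 13 mm farther back than shut.
Start: joints at [1.268, 0.241, 0.005, 1.335, 0, 1.571], TCP at [0.149, 0.477, 0.248] pointing down, gripper open.
Joint ranges: [-2.72, 2.72], [-1.05, 1.87], [-1.09, 1.28], [-1.99, 2.15], [-1.42, 1.44], [-3.14, 3.14]. Speed limits (rad/s): [2.79, 2.79, 3.14, 3.14, 3.14, 3.14].

INTERFACE

Orientations are given as a unit quaternion [x, y, z, w].
In Python, from workcell import telemetry, cams, workorder gives the robot as it stands. The module is installed in compiled form; this text tells all that it offers.
- The arm moves only by the tool apply_moves, never from a script. Its argument "moves" is a list that holds one entry, the list of rows, each a list of 4 numbers: the shift along the tool's x, y, z in mm, then the turn about the tool's z in degrees. A call has exactly 10 rows; each row shifts and turns the pose as measured when the row begins, along the tool's axes as they then stand; what a row does not reach is not made up. A row lasts 1/10 s, in which the tool goes at most 50 mm and 8.59 degrees, less where a joint would pass 70% of its speed; a pose out of reach is approached as far as the arm can. A call with a gripper value outside its range is refused whole. "hand" is the gripper's target within -1 to 1 (fully open at 1, half-way at 0, shut at -1), set as the call begins (left out, the last holds). The fingers move at their own pace and stop on an object; the grip force is fixed at half the most. Time passes only in rows, so rows that do not move let the fingers close, or fill a call up. It gives the time, the measured TCP pose, the force and the opening at its end, in the units of the state.
- telemetry.get_obs(): the state, without advancing time (a new reading comes with each control period).
- cams.camera(name): name is "scene" or "top"; returns a dict with "color" (480x640x3 uint8, red, green, blue), "fovy" (degrees; the focal length in pixels is half the picture's height over the tangent of half this angle, whatever the lens; pixels are square), "cx", "cy" (the principal point, pixels), "k1" (the pictures are not rectified: a ray, as slopes to the right and down, at radius r is drawn at 1 + k1 r^2 times it, then the intrinsics apply), "camera_from_world" (4x4, takes a point from world to camera coordinates). Camera axes: x right, y down, z forward; pixel columns grow to the right and rows downward; lengths in m; the calibration is good to about 2 mm. A picture is of the moment at which its call begins. There is no depth.
- workorder.job_done(): hands the job in, once; it reports no verdict.
The state is a dict: "clock": time; "joint_pos": joint angles; "joint_vel": joint speeds; "tau": joint torques, N m; "eef_pos": TCP position; "tool_rot": TCP orientation; "ft_force": force on the tool from outside, world axes, zero at the start; "ft_torque": the same for the moment, N m; "grip_width": finger opening in m.
Only numpy, scipy, OpenCV 4.12 (cv2) and the standard library are available. Lean on these libraries where they do the work, as an engineer would, in place of code of your own. Each camera call takes 0.05 s, during which the arm holds its last target. There are 200 camera calls.

TASK

Take the tile carrier by its black grip, hook it over the lapping stage's rail at the blue end, and slide it along, still hooked, until its middle is at the red tag. There, tilt it about the rail until the amber glass lies flush on the sloping green pad, and finish still holding it there by the grip, pressed lightly (about 5 N) into the sprung pad. Leave the stage's tilt and tag as they are set and do not disturb the two loose jars.

Things in the scene. Friction and masses are not known exactly. Their poses are not given: they have to be found in the camera images.
- carrier: Loose tile carrier, 0.14 to 0.24 kg, flat on the bench left of the stage, yaw varies. Origin: centre of the underside of its amber glass tile (50 mm along x, 56 along y, 4 thick). z up out of the tile, x towards the hook (away from the robot, within 0.5 rad). Over the glass an aluminium plate, top at z 12, x -25 to 41
- grip (a point): Point in the carrier's black grip block, at carrier x 0, y 0, z 38 mm, axes as the carrier. The block is 28 mm along x, 20 mm along y (pinch it across y), from z 12 to z 53 mm of the carrier
- hook (a point): Point in the hook slot, at carrier x 53, y 0, z 16 mm, axes as the carrier. The hook is 40 wide in y, open downwards: slot x 41 to 65, roof z 27, top z 33, outer lip x 65 to 71 down to z 6; a red line on top marks its middle. With this point on the rail's axis and the carrier tilted like the pad, the glass just touches the pad
- rail_mid (a point): Middle of the rail's axis, 110 mm above the bench. Stage axes: y along the rail (+y: blue end, robot's left), x horizontal away from the robot, z up. Steel rail 10 mm thick, free from y -115 to +115 mm between posts 8 mm higher than its axis (knobs 11 mm). The stage is fixed to the bench; its place and yaw vary
- blue_end (a point): Point on the rail's axis at stage y +85 mm, inside the blue part (y 55 to 115 mm); axes as the stage's
- pad: Green pad, 72 x 210 mm, on the robot's side of the rail. Origin: centre of its face; z its outward normal, y along the rail, x up the slope. Clamped at a tilt about the rail's axis, 0.26 to 0.44 rad from level, robot's side lowest. Face 16 mm from the rail axis (square to it), starting 18 mm from it along the slope. Springs square to the face: 0.75 N to start, 1.5 N per mm, 6 mm travel
- tag_mark (a point): Top of the red tag, a 6 mm wide pointer standing 40 mm behind the rail, up to 25 mm above its axis; axes as the stage's. Its place varies, 5 to 75 mm to the right (-y) of the rail's middle; it stays where set unless pushed
- frit_jar_red: Loose jar with coral red contents and black lid, 46 mm wide, 71 high; leave alone. Origin at the middle of its underside
- frit_jar_green: Loose jar with green contents and white lid, 42 mm wide, 63 high; leave alone. Origin at the middle of its underside

How it is judged:
On the way, in this order (a step that is already met when the one before it is completed fails the run):
1. the carrier is hooked over the blue end of the rail (x of hook in the frame of rail_mid between -0.012 and 0.012 m and z of hook in the frame of rail_mid between -0.01 and 0.008 m and y of hook in the frame of rail_mid above 0.05 m), for 0.1 s.
2. still hooked, it is on its way along the rail, 15 to 45 mm short of the tag (x of hook in the frame of rail_mid between -0.012 and 0.012 m and z of hook in the frame of rail_mid between -0.01 and 0.008 m and y of hook in the frame of tag_mark between 0.015 and 0.045 m), for 0.04 s.
3. still hooked, its middle is at the tag (x of hook in the frame of rail_mid between -0.012 and 0.012 m and z of hook in the frame of rail_mid between -0.01 and 0.008 m and y of hook in the frame of tag_mark between -0.008 and 0.008 m), for 0.1 s.
At the end, for the whole second after the job is handed in: The carrier is held in the fingers, its hook still straddling the rail, its middle within 8 mm of the tag along the rail, the glass flush on the pad (within 0.035 rad and 2 mm) and pressed on it with 2.5 to 20 N, at rest (all of step 3 and angle between the z axis of carrier and the z axis of pad, either way round below 0.035 rad and z of carrier in the frame of pad below 0.002 m and contact force between carrier and pad between 2.5 and 20 N and contact force between the fingers and carrier above 3 N and linear speed of carrier below 0.02 m/s); the arm keeps its last pose, push and grip.
It fails at once if the tag was pushed along its bar or the stage's tilt forced (tag over 6 mm, pad over 10 mm) (distance of tag_mark from where it was at the start of the episode above 0.006 m or distance of pad from where it was at the start of the episode above 0.01 m).
It fails at once if the glass was rammed into the pad (over 40 N) (contact force between carrier and pad above 40 N).
It fails at once if a jar was disturbed (over 20 mm) (distance of any of frit_jar_red, frit_jar_green from where it was at the start of the episode above 0.02 m).
It also fails if it takes over 48 s, if anything falls off the work surface, if the arm or the gripper's body presses on something with over 40 N, if the wrist force passes 120 N, or if a joint passes its speed limit or range.

## Working session

There is one attempt and no reset: what is moved stays moved. The work goes in short steps, Python scripts to look and compute and a tool call to move; the robot and the scene stay as the last step left them, time stands still between calls to the robot, and variables do not carry over. Pictures are saved under pics/ and viewed, about 8 in all and at most 12, crops included, and the job is handed in when it is done.

Besides the shell and the picture viewer there is one more tool, called after "Emit:" by a JSON object that holds its "method" and its "body", one argument or row to a line. apply_moves: Moves the arm, as the interface text tells. Its arguments: {"type":"object","properties":{"moves":{"type":"array"},"hand":{"type":"number"}},"required":["moves"]}

```bash
mkdir -p pics; cat > h.py <<'E'
import numpy as np, cv2
from workcell import telemetry, cams, workorder
from scipy.spatial.transform import Rotation as R
def snap(n,save=None):
    c=cams.camera(n)
    if save: cv2.imwrite('pics/'+save,c['color'][:,:,::-1])
    return c
def K(c):
    f=240/np.tan(np.radians(c['fovy'])/2); return np.array([[f,0,c['cx']],[0,f,c['cy']],[0,0,1.]])
D=lambda c:np.array([c['k1'],0,0,0.])
def ray(c,uv):
    s=cv2.undistortPoints(np.array(uv,float).reshape(-1,1,2),K(c),D(c)).reshape(-1,2)
    T=np.array(c['camera_from_world']); d=np.c_[s,np.ones(len(s))]@T[:3,:3]
    return -T[:3,:3].T@T[:3,3], d
def onz(c,uv,z):
    o,d=ray(c,uv); return o+d*((z-o[2])/d[:,2])[:,None]
def proj(c,P):
    T=np.array(c['camera_from_world']); 
    return cv2.projectPoints(np.array(P,float).reshape(-1,3),cv2.Rodrigues(T[:3,:3])[0],T[:3,3],K(c),D(c))[0].reshape(-1,2)
def tri(cs,uvs):
    A=np.zeros((3,3));b=np.zeros(3)
    for c,u in zip(cs,uvs):
        o,d=ray(c,[u]);d=d[0]/np.linalg.norm(d[0]);M=np.eye(3)-np.outer(d,d);A+=M;b+=M@o
    return np.linalg.solve(A,b)
E
python3 - <<'E'
from h import *
np.set_printoptions(precision=4,suppress=True)
for n in('scene','top'):
    c=snap(n,n+'0.png');T=np.array(c['camera_from_world']);print(n,c['fovy'],c['cx'],c['cy'],c['k1'],-T[:3,:3].T@T[:3,3],T[2,:3])
print(telemetry.get_obs())
E
```

```text
scene 50.89436598313828 320.9927950337421 236.0672921063463 -0.04547436848526569 [ 0.1323 -0.4506  0.7976] [ 0.3775  0.5623 -0.7357]
top 55.458891582206654 322.5549636761942 242.8961881097863 -0.05081880295297325 [0.4383 0.0901 0.9595] [ 0.062   0.0069 -0.9981]
{'clock': 0.1, 'joint_pos': array([ 1.268 ,  0.2413,  0.0038,  1.3352, -0.    ,  1.5708]), 'joint_vel': array([ 0.001 , -0.0015,  0.0032,  0.0005,  0.0019,  0.0015]), 'tau': array([ -0.0003, -37.3138,  25.301 ,   0.0109,  -0.0001,  -0.    ]), 'eef_pos': array([0.1489, 0.4767, 0.2475]), 'tool_rot': array([ 0.8057,  0.5924, -0.0008,  0.0006]), 'ft_force': array([-0.1301,  0.4023,  0.0521]), 'ft_torque': array([ 0.0409, -0.0288, -0.0419]), 'grip_width': 0.08523033557554677}
```

View pics/scene0.png

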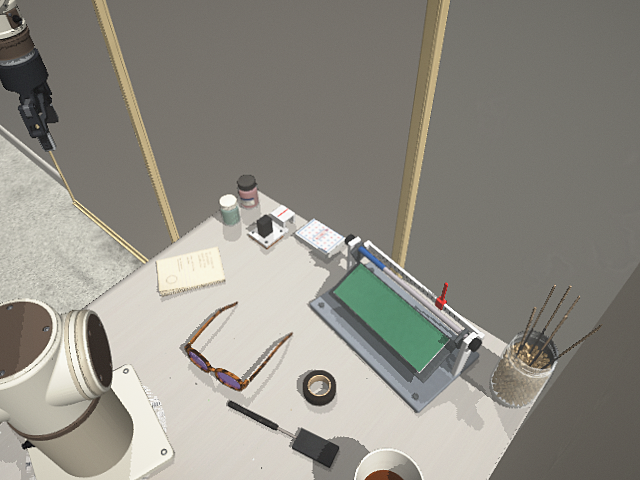

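View pics/top0.png

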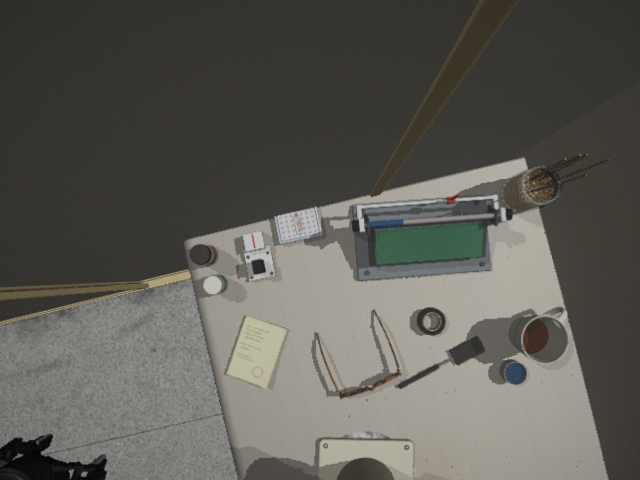

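Scene view: carrier at about (266,228) with its red hook line at (284,214), jars at (229,208) and (247,190), blue end at (371,257), tag at (442,293). Top view: carrier grip at (258,267), hook at (253,241), rail from (357,225) to (505,215), tag at (452,199). Next I'll view enlarged crops.

```bash
python3 - <<'E'
import cv2,numpy as np
t=cv2.imread('pics/top0.png');s=cv2.imread('pics/scene0.png')
z=lambda i,x,y,w,h,k:cv2.resize(i[y:y+h,x:x+w],None,fx=k,fy=k,interpolation=cv2.INTER_CUBIC)
a=np.zeros((600,800,3),np.uint8)
def put(i,x,y):a[y:y+i.shape[0],x:x+i.shape[1]]=i
put(z(t,190,225,100,80,3),0,0)      # 300x240
put(z(t,345,185,170,100,2.9),305,0)     # 493x290
put(z(s,210,170,100,85,3),0,300)
put(z(s,330,225,165,103,2.9),310,300)
cv2.imwrite('pics/crop1.png',a)
E
```

```text
(no output)
```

View pics/crop1.png

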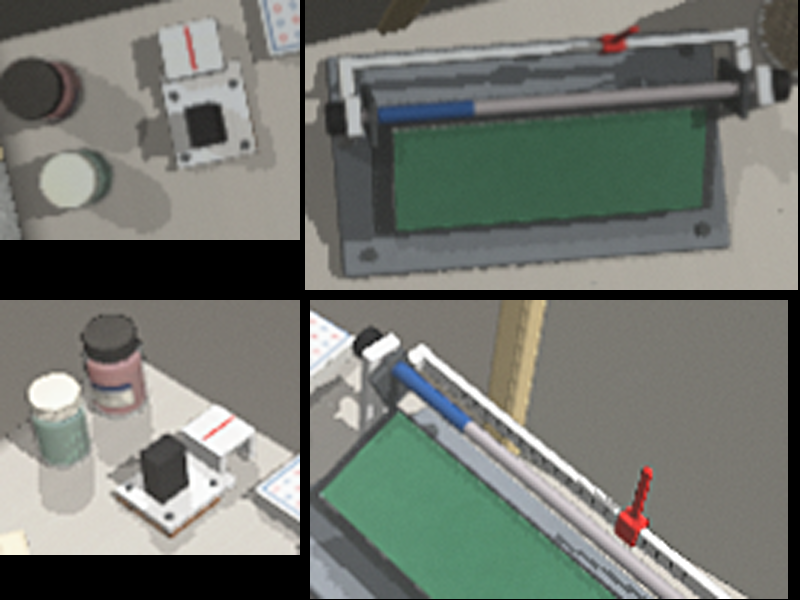

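Crops: carrier with hook line at crop (190,47) and grip at (207,125). The rail is blue from (378,113) to (474,107) and grey to (738,90). The tag tip is at (635,29) in top and (647,468) in scene. Now the measurements.

```bash
cat > meas.py <<'E'
from h import *
from scipy.optimize import brentq
np.set_printoptions(precision=4,suppress=True)
class C(dict):pass
def mask(im,lo,hi,roi):
    m=cv2.inRange(cv2.cvtColor(im,cv2.COLOR_RGB2HSV),lo,hi);z=np.zeros_like(m);x,y,w,h=roi;z[y:y+h,x:x+w]=m[y:y+h,x:x+w];return z
def big(m):
    return max(cv2.findContours(m,cv2.RETR_EXTERNAL,cv2.CHAIN_APPROX_NONE)[0],key=cv2.contourArea)
t=snap('top');s=snap('scene');ti,si=t['color'],s['color']
# rail from blue part and grey end
def blue(c,roi):
    m=mask(c['color'],(100,90,50),(130,255,255),roi);p=np.argwhere(m)[:,::-1].astype(float);
    v=cv2.fitLine(p.astype(np.float32),cv2.DIST_L2,0,.01,.01).ravel();q=(p-v[2:])@v[:2];return v[2:]+np.percentile(q,1)*v[:2],v[2:]+np.percentile(q,99)*v[:2],len(p)
bt=blue(t,(350,205,80,30));bs=blue(s,(350,235,45,45));print('blue px',bt,bs)
e=[tri([t,s],[bt[i],bs[i]]) for i in(0,1)];print('blue ends tri',e)
P=onz(t,[bt[0],bt[1],(494.3,216)],.112);print('rail top view z.112 (y115?,55,-115)',P,np.linalg.norm(P[2]-P[1]))
# tag
def tag(c,roi):
    m=mask(c['color'],(0,150,60),(8,255,255),roi)|mask(c['color'],(172,150,60),(180,255,255),roi);return np.argwhere(m)[:,::-1].astype(float)
tt=tag(t,(440,185,30,25));ts=tag(s,(430,275,25,40))
print('tag',len(tt),tt.min(0),tt.max(0),len(ts),ts.min(0),ts.max(0))
tipt=tt[tt[:,0]>=tt[:,0].max()-1].mean(0);tips=ts[ts[:,1]<=ts[:,1].min()+1].mean(0)
print(tipt,tips,'tag tip',tri([t,s],[tipt,tips]))
# carrier
lt=tag(t,(240,228,30,25)).mean(0);ls=tag(s,(270,200,28,25)).mean(0)
print('line',lt,ls,tri([t,s],[lt,ls]),onz(t,[lt],.033),onz(s,[ls],.033))
gt=big(mask(ti,(0,0,0),(180,255,45),(244,252,30,26)));gs=big(mask(si,(0,0,0),(180,255,45),(255,212,22,28)))
r=cv2.minAreaRect(gt);print('grip top',r, onz(t,[r[0]],.05),'scene',cv2.boundingRect(gs))
# pad
gt=big(mask(ti,(60,60,30),(90,255,255),(360,215,140,55)));gs=big(mask(si,(60,60,30),(90,255,255),(310,250,160,130)))
for g,n in((gt,'t'),(gs,'s')):
    q=cv2.approxPolyDP(cv2.convexHull(g),4,True).reshape(-1,2);print('pad',n,q.tolist())
E
python3 meas.py
```

```text
blue px (array([370.0067, 224.2938]), array([402.0151, 222.0117]), 181) (array([359.3814, 247.4856]), array([383.1074, 267.2395]), 173)
blue ends tri [array([0.5261, 0.0092, 0.1128]), array([ 0.532 , -0.0507,  0.1124])]
rail top view z.112 (y115?,55,-115) [[ 0.5276  0.0082  0.112 ]
 [ 0.5332 -0.0515  0.112 ]
 [ 0.5485 -0.2252  0.112 ]] 0.17441814023120458
tag 38 [447. 195.] [459. 202.] 121 [436. 283.] [447. 309.]
[458.5 195. ] [446.  283.5] tag tip [ 0.5816 -0.1499  0.1352]
line [nan nan] [281.6667 212.6667] [nan nan nan] [[nan nan nan]] [[0.494  0.2389 0.033 ]]
grip top ((258.2499694824219, 266.2500305175781), (11.96308422088623, 10.198039054870605), 78.69007110595703) [[0.4454 0.2235 0.05  ]] scene (271, 225, 1, 1)
pad t [[482, 223], [479, 256], [377, 264], [376, 231]]
pad s [[359, 264], [448, 339], [419, 371], [335, 293]]meas.py:25: RuntimeWarning: Mean of empty slice.
  lt=tag(t,(240,228,30,25)).mean(0);ls=tag(s,(270,200,28,25)).mean(0)
  ret = um.true_divide(
```

```bash
sed -i "s/^lt=tag.*/lt=np.argwhere(mask(ti,(0,60,60),(12,255,255),(240,228,30,25))|mask(ti,(168,60,60),(180,255,255),(240,228,30,25)))[:,::-1].mean(0);ls=tag(s,(270,200,28,25)).mean(0)/; s/(255,212,22,28)/(250,205,30,40)/" meas.py
cat >> meas.py <<'E'
yaw=.09;ex=np.array([np.cos(yaw),np.sin(yaw),0]);ey=np.array([-ex[1],ex[0],0]);mid=np.array([.5377,-.1068,.11])
for c,n,pts in((t,'t',[(479,256),(377,264)]),(s,'s',[(419,371),(335,293)])):
    for p in pts:
        o,d=ray(c,[p]);d=d[0];o=o-mid
        a=np.array([o@ex,o[2]]);b=np.array([d@ex,d[2]]);b/=np.linalg.norm(b);nn=np.array([-b[1],b[0]])
        f=lambda th:(np.array([-90*np.cos(th)+16*np.sin(th),-90*np.sin(th)-16*np.cos(th)])/1000-a)@nn
        print(n,p,'f mm',[round(1000*f(x),1) for x in(.2,.26,.35,.44,.5)])
G=onz(t,[r[0]],.053)[0];L=onz(t,[lt],.033)[0];print('G',G,'L',L,'yaw',np.arctan2(L[1]-G[1],L[0]-G[0]),np.linalg.norm((L-G)[:2]))
for g in('top',): pass
E
python3 meas.py
```

```text
blue px (array([370.0149, 224.386 ]), array([402.0108, 221.9519]), 182) (array([359.2253, 247.3575]), array([382.9198, 267.1531]), 172)
blue ends tri [array([0.5258, 0.0092, 0.1133]), array([ 0.532 , -0.0505,  0.1126])]
rail top view z.112 (y115?,55,-115) [[ 0.5275  0.0082  0.112 ]
 [ 0.5333 -0.0515  0.112 ]
 [ 0.5485 -0.2252  0.112 ]] 0.1744175239512332
tag 38 [447. 195.] [459. 202.] 120 [436. 283.] [447. 309.]
[458.5 195. ] [446.  283.5] tag tip [ 0.5816 -0.1499  0.1352]
line [252.9583 240.7083] [281.6667 212.6667] [0.496  0.2394 0.0316] [[0.4972 0.2384 0.033 ]] [[0.494  0.2389 0.033 ]]
grip top ((258.2307434082031, 266.15386962890625), (11.7669677734375, 10.198039054870605), 78.69007110595703) [[0.4456 0.2235 0.05  ]] scene (260, 234, 1, 1)
pad t [[482, 223], [480, 256], [377, 264], [376, 231]]
pad s [[359, 264], [448, 339], [419, 371], [335, 293]]
t (479, 256) f mm [np.float64(-12.8), np.float64(-10.6), np.float64(-6.9), np.float64(-2.5), np.float64(0.7)]
t (377, 264) f mm [np.float64(-11.0), np.float64(-8.8), np.float64(-5.1), np.float64(-0.7), np.float64(2.5)]
s (419, 371) f mm [np.float64(-2.4), np.float64(-2.6), np.float64(-2.4), np.float64(-1.5), np.float64(-0.4)]
s (335, 293) f mm [np.float64(-0.3), np.float64(-0.6), np.float64(-0.3), np.float64(0.7), np.float64(1.7)]
G [0.4455 0.2231 0.053 ] L [0.4972 0.2384 0.033 ] yaw 0.28760672036377877 0.053905433821284536
```

```bash
cat >> meas.py <<'E'
def corners(g):
    q=cv2.approxPolyDP(cv2.convexHull(g),4,True).reshape(-1,2).astype(float);p=g.reshape(-1,2).astype(float);L=[]
    for i in range(4):
        a,b=q[i],q[(i+1)%4];u=(b-a)/np.linalg.norm(b-a);w=p-a;tt=w@u;dd=abs(w@np.array([-u[1],u[0]]))
        k=(tt>4)&(tt<np.linalg.norm(b-a)-4)&(dd<2.5);v=cv2.fitLine(p[k].astype(np.float32),cv2.DIST_HUBER,0,.01,.01).ravel();L.append(np.cross([v[2],v[3],1],[v[2]+v[0],v[3]+v[1],1]))
    out=[]
    for i in range(4):
        x=np.cross(L[i-1],L[i]);out.append(x[:2]/x[2])
    out=np.array(out);c=out.mean(0);return out+0.5*(out-c)/abs(out-c).max(0)
ct,cs=corners(gt),corners(gs)
ct=ct[[0,1,2,3]];cs=cs[[1,2,3,0]]
X=np.array([tri([t,s],[a,b]) for a,b in zip(ct,cs)]);print(ct,cs);St=np.c_[(X-mid)@ex,(X-mid)@ey,X[:,2]-.11];print('pad corners stage mm\n',St*1000)
for a,b in((0,1),(3,2)):
    d=St[a]-St[b];print('tilt',np.arctan2(d[2],d[0]),np.hypot(d[0],d[2]))
E
python3 meas.py | sed -n '/pad s/,$p'
```

```text
pad s [[359, 264], [448, 339], [419, 371], [335, 293]]
t (479, 256) f mm [np.float64(-12.8), np.float64(-10.6), np.float64(-6.9), np.float64(-2.5), np.float64(0.7)]
t (377, 264) f mm [np.float64(-11.0), np.float64(-8.8), np.float64(-5.1), np.float64(-0.7), np.float64(2.5)]
s (419, 371) f mm [np.float64(-2.4), np.float64(-2.6), np.float64(-2.4), np.float64(-1.5), np.float64(-0.4)]
s (335, 293) f mm [np.float64(-0.3), np.float64(-0.6), np.float64(-0.3), np.float64(0.7), np.float64(1.7)]
G [0.4454 0.223  0.053 ] L [0.4972 0.2384 0.033 ] yaw 0.2884283470266509 0.054048669414329495
[[483.0262 221.9811]
 [481.1836 256.1319]
 [375.5085 264.5931]
 [375.5085 230.311 ]] [[448.6628 339.3648]
 [418.85   371.5021]
 [332.9771 291.0809]
 [359.5698 262.3998]]
pad corners stage mm
 [[  -8.1696 -105.2201  -24.2794]
 [ -73.294  -105.4931  -52.3435]
 [ -75.0865  104.9199  -52.8834]
 [ -10.867   104.2693  -20.5314]]
tilt 0.4068822556244049 0.07091391170275473
tilt 0.46666128718409167 0.07190818308792934
```

Emit:
{"method": "apply_moves", "body": {
  "moves": [
    [[-16, 36, 0, 0], [-16, 36, 0, 0], [-16, 36, 0, 0], [-16, 36, 0, 0], [-16, 36, 0, 0], [-16, 36, 0, 0], [-16, 36, 0, 0], [-16, 36, 0, 0], [-16, 36, 0, 0], [-10, 34, 0, 0]]
  ],
  "hand": 0.1
}}

```text
clock: 1.4
eef_pos: [0.4534, 0.2191, 0.2485]
tool_rot: [0.802, 0.597, 0.002, -0.001]
ft_force: [-0.3, 1.3, 0.4]
grip_width: 0.0469
```

Emit:
{"method": "apply_moves", "body": {
  "moves": [
    [[0, 0, 10, -7], [0, 0, 10, -7], [0, 0, 10, -7], [0, 0, 10, -7], [0, 0, 10, -6], [0, 0, 10, 0], [0, 0, 0, 0], [0, 0, 0, 0], [0, 0, 0, 0], [0, 0, 0, 0]]
  ]
}}

```text
clock: 2.4
eef_pos: [0.4597, 0.2151, 0.1871]
tool_rot: [0.59, 0.808, 0.004, 0.001]
ft_force: [-0.2, -0.5, -0.3]
grip_width: 0.0469
```

```bash
cat > go.py <<'E'
import sys
from h import *
np.set_printoptions(precision=4,suppress=True)
def go(tgt,ang):  # world target of TCP, desired world angle of tool x
    o=telemetry.get_obs();r=R.from_quat(o['tool_rot']).as_matrix();p=np.array(o['eef_pos'])
    a=np.arctan2(r[1,0],r[0,0]);print('t',o['clock'],'pos',p,'ang',a,'z',r[:,2],'w',o['grip_width'],'F',np.array(o['ft_force']),'q',np.array(o['joint_pos']))
    print('tool shift mm',r.T@(np.array(tgt)-p)*1000,'turn deg',-np.degrees((ang-a+np.pi)%(2*np.pi)-np.pi))
if __name__=='__main__': go([float(x) for x in sys.argv[1:4]],float(sys.argv[4]))
E
python3 go.py .4454 .223 .036 1.859; python3 -c "
from h import *
snap('top','top1.png');snap('scene','scene1.png')
t=cv2.imread('pics/top1.png');s=cv2.imread('pics/scene1.png')
a=np.hstack([cv2.resize(i,(400,400),interpolation=2) for i in(t[200:320,180:300],s[120:270,190:340])]);cv2.imwrite('pics/c2.png',a)"
```

```text
t 2.4 pos [0.4597 0.2151 0.1871] ang 1.8802364048427542 z [ 0.0063  0.0044 -1.    ] w 0.04693232073033548 F [-0.2165 -0.4916 -0.2717] q [ 0.4368  0.285  -0.0988  1.1795  0.0014  0.1274]
tool shift mm [ 11.579  -12.3208 151.0283] turn deg 1.216756369520988
```

View pics/c2.png

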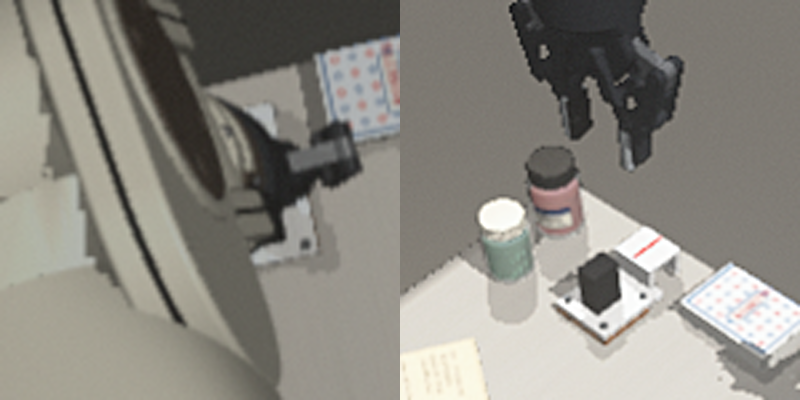

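The fingers hang over the carrier, and the jars are clear of them. Correct sideways first, then go down.

Emit:
{"method": "apply_moves", "body": {
  "moves": [
    [[4, -4, 15, 1.2], [4, -4, 15, 0], [4, -4, 15, 0], [0, 0, 15, 0], [0, 0, 15, 0], [0, 0, 10, 0], [0, 0, 10, 0], [0, 0, 5, 0], [0, 0, 0, 0], [0, 0, 0, 0]]
  ]
}}

```text
clock: 3.5
eef_pos: [0.4487, 0.2257, 0.0874]
tool_rot: [0.599, 0.801, 0.008, 0.004]
ft_force: [0.0, 0.5, 0.7]
grip_width: 0.047
```

```bash
python3 go.py .4454 .223 .036 1.859; python3 -c "
from h import *
snap('scene','scene2.png')
s=cv2.imread('pics/scene2.png')
cv2.imwrite('pics/c3.png',cv2.resize(s[165:265,210:310],(600,600),interpolation=2))"
```

```text
t 3.5 pos [0.4487 0.2257 0.0874] ang 1.856792453569605 z [ 0.0155  0.0089 -0.9998] w 0.047045132870288275 F [0.0445 0.4753 0.6782] q [ 0.4655  0.3648 -0.2721  0.9161  0.001   0.1796]
tool shift mm [-1.9053 -4.8815 51.3011] turn deg -0.12648309354080398
```

View pics/c3.png

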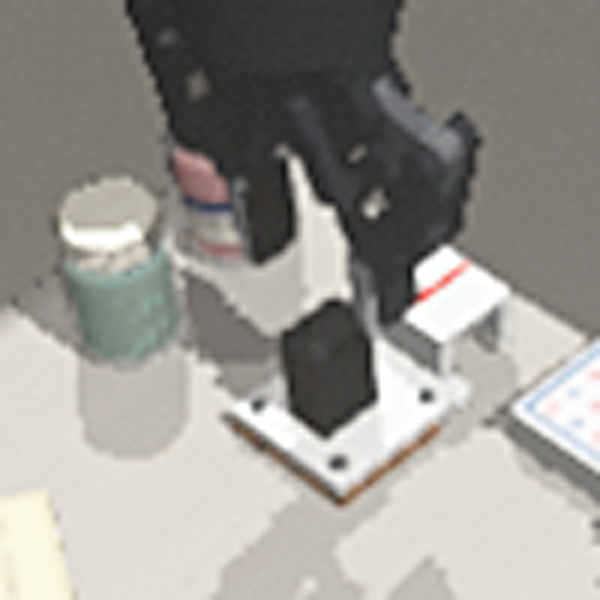

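The fingers straddle the block, with one on each side of its y faces. Descend the rest.

Emit:
{"method": "apply_moves", "body": {
  "moves": [
    [[-1, -2, 8, 0], [-1, -2, 8, 0], [0, -1, 8, 0], [0, 0, 8, 0], [0, 0, 7, 0], [0, 0, 5, 0], [0, 0, 3, 0], [0, 0, 2, 0], [0, 0, 0, 0], [0, 0, 0, 0]]
  ]
}}

```text
clock: 4.55
eef_pos: [0.4456, 0.2229, 0.0346]
tool_rot: [0.599, 0.801, 0.009, 0.004]
ft_force: [0.0, -0.0, 0.4]
grip_width: 0.0469
```

```bash
python3 go.py .4454 .223 .036 1.859
```

```text
t 4.55 pos [0.4456 0.2229 0.0346] ang 1.8567422440287003 z [ 0.0169  0.0096 -0.9998] w 0.04690988849954314 F [ 0.0022 -0.0207  0.3755] q [ 0.4632  0.4276 -0.3438  0.78    0.001   0.1773]
tool shift mm [ 0.173  -0.1843 -1.3716] turn deg -0.1293598883259474
```

Emit:
{"method": "apply_moves", "body": {
  "moves": [
    [[0, 0, -1.5, 0], [0, 0, 0, 0], [0, 0, 0, 0], [0, 0, 0, 0], [0, 0, 0, 0], [0, 0, 0, 0], [0, 0, 0, 0], [0, 0, 0, 0], [0, 0, 0, 0], [0, 0, 0, 0]]
  ],
  "hand": -1
}}

```text
clock: 5.55
eef_pos: [0.4459, 0.2231, 0.0369]
tool_rot: [0.599, 0.801, 0.009, 0.004]
ft_force: [-0.4, 0.4, -0.1]
grip_width: 0.0198
```

Emit:
{"method": "apply_moves", "body": {
  "moves": [
    [[0, 0, -10, 0], [0, 0, -15, 0], [0, 0, -20, 0], [0, 0, -20, 0], [0, 0, -20, 0], [0, 0, -20, 0], [0, 0, -20, 0], [0, 0, -15, 0], [0, 0, 0, 0], [0, 0, 0, 0]]
  ]
}}

```text
clock: 6.55
eef_pos: [0.4415, 0.2206, 0.1861]
tool_rot: [0.599, 0.801, 0.009, 0.004]
ft_force: [0.1, -0.1, -1.6]
grip_width: 0.0193
```

```bash
python3 go.py .4774 -.028 .165 1.661; python3 -c "
from h import *
snap('scene','scene3.png');snap('top','top3.png')
s=cv2.imread('pics/scene3.png')
cv2.imwrite('pics/c4.png',cv2.resize(s[120:270,190:340],(600,600),interpolation=2))"
```

```text
t 6.55 pos [0.4415 0.2206 0.1861] ang 1.856514552217386 z [ 0.0161  0.0093 -0.9998] w 0.01927435659874938 F [ 0.086  -0.0665 -1.5752] q [ 0.4626  0.2511 -0.1478  1.1534  0.0012  0.1769]
tool shift mm [-248.6827  -35.9866   19.3157] turn deg 11.202158675446356
```

View pics/c4.png

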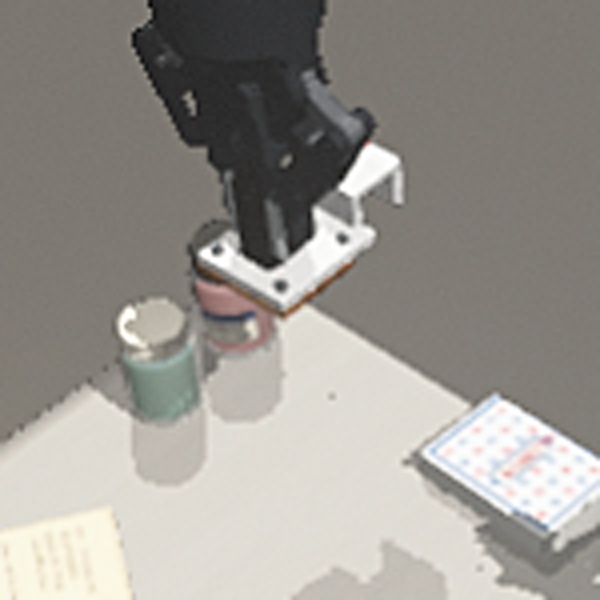

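Carrier lifted roughly level in the grip, jars untouched. Turn to the stage yaw, then carry it over.

Emit:
{"method": "apply_moves", "body": {
  "moves": [
    [[0, 0, 0, 4], [0, 0, 0, 4], [0, 0, 0, 3.2], [-22, 0, 0, 0], [-30, 0, 0, 0], [-30, 0, 0, 0], [-30, 0, 0, 0], [-30, 0, 0, 0], [-20, 0, 0, 0], [0, 0, 0, 0]]
  ]
}}

```text
clock: 7.65
eef_pos: [0.4482, 0.0524, 0.1724]
tool_rot: [0.676, 0.737, -0.002, -0.003]
ft_force: [0.4, 0.5, -2.1]
grip_width: 0.0191
```

```bash
python3 go.py .4777 -.0319 .165 1.661
```

```text
t 7.65 pos [0.4482 0.0524 0.1724] ang 1.6565580446135102 z [-0.0069  0.002  -1.    ] w 0.019126017319201053 F [ 0.3844  0.4583 -2.0763] q [ 0.1146  0.2005 -0.2516  1.1253  0.0028  0.0288]
tool shift mm [-86.5002  22.2353   7.051 ] turn deg -0.2545052964312701
```

Emit:
{"method": "apply_moves", "body": {
  "moves": [
    [[-10, 3, -1, 0], [-15, 4, -1, 0], [-18, 5, -1, 0], [-18, 5, -1, 0], [-13, 3, -1, 0], [-8, 2, 0, 0], [-3, 0, 0, 0], [0, 0, 0, 0], [0, 0, 0, 0], [0, 0, 0, 0]]
  ]
}}

```text
clock: 8.65
eef_pos: [0.4773, -0.0306, 0.1732]
tool_rot: [0.673, 0.739, -0.004, -0.007]
ft_force: [1.6, -0.1, -2.0]
grip_width: 0.0194
```

```bash
python3 go.py .4777 -.0319 .165 1.661; python3 -c "
from h import *
snap('scene','scene4.png');snap('top','top4.png')
s=cv2.imread('pics/scene4.png');t=cv2.imread('pics/top4.png')
a=np.hstack([cv2.resize(i,(400,400),interpolation=2) for i in(t[170:290,300:420],s[170:320,290:440])]);cv2.imwrite('pics/c5.png',a)"
```

```text
t 8.65 pos [ 0.4773 -0.0306  0.1732] ang 1.6639322014214708 z [-0.015   0.0039 -0.9999] w 0.01941698684496722 F [ 1.5981 -0.0685 -2.0167] q [-0.0658  0.2571 -0.1753  1.1536  0.0029 -0.159 ]
tool shift mm [-1.3585  0.4443  8.1513] turn deg 0.16800276613254855
```

View pics/c5.png

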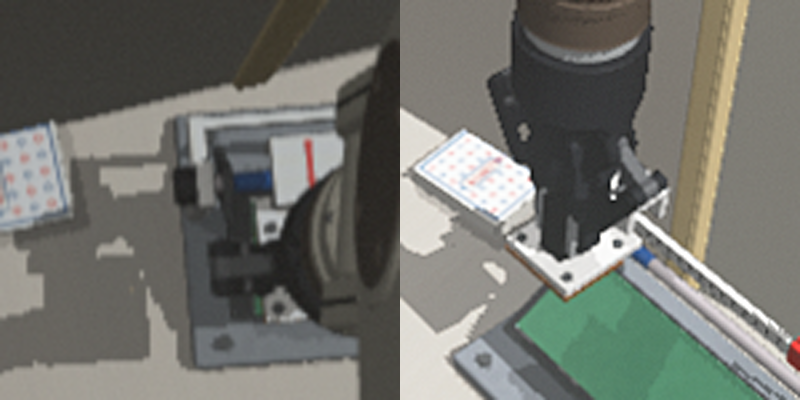

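Top crop: red hook line at (310,163), i.e. image (393,219), above the blue end, with the left hook edge about 25 px clear of the post. I'll measure where the hook really is.

```bash
cat > line.py <<'E'
import sys
from meas import mask
from h import *
mid=np.array([.5377,-.1068,.11]);yaw=.09
E
cat > line.py <<'E'
import sys
from h import *
np.set_printoptions(precision=4,suppress=True)
mid=np.array([.5377,-.1068,.11]);ex=np.array([np.cos(.09),np.sin(.09),0]);ey=np.array([-ex[1],ex[0],0])
def line(roi,z):
    c=snap('top');h=cv2.cvtColor(c['color'],cv2.COLOR_RGB2HSV);x,y,w,hh=roi
    m=cv2.inRange(h,(0,60,60),(12,255,255))|cv2.inRange(h,(168,60,60),(180,255,255));k=np.zeros_like(m);k[y:y+hh,x:x+w]=m[y:y+hh,x:x+w]
    p=np.argwhere(k)[:,::-1].astype(np.float32);v=cv2.fitLine(p,2,0,.01,.01).ravel();q=(p-v[2:])@v[:2]
    E=np.array([v[2:]+q.min()*v[:2],v[2:]+q.max()*v[:2],p.mean(0)]);X=onz(c,E,z);d=X-mid
    print(len(p),E.tolist(),'stage mm',1000*np.c_[d@ex,d@ey],'dir',np.arctan2(*(X[0]-X[1])[1::-1]) )
a=[int(v) for v in sys.argv[1:5]];line(a,float(sys.argv[5]))
E
python3 line.py 382 205 20 25 .169
```

```text
31 [[392.2602844238281, 211.9821319580078], [393.2213134765625, 225.9848175048828], [392.741943359375, 219.0]] stage mm [[ 13.6902  81.147 ]
 [-10.867   81.3912]
 [  1.3696  81.271 ]] dir 0.08005341543007877
```

Hook is at stage x about 0, y about 81, yaw good. Lower it over the rail.

Emit:
{"method": "apply_moves", "body": {
  "moves": [
    [[-1, 0, 5, 0], [0, 0, 7, 0], [0, 0, 7, 0], [0, 0, 7, 0], [0, 0, 5, 0], [0, 0, 5, 0], [0, 0, 4, 0], [0, 0, 2, 0], [0, 0, 0, 0], [0, 0, 0, 0]]
  ]
}}

```text
clock: 9.8
eef_pos: [0.4763, -0.0311, 0.1271]
tool_rot: [0.673, 0.739, -0.004, -0.007]
ft_force: [0.0, 0.7, -1.2]
grip_width: 0.0194
```

```bash
python3 go.py .4777 -.0319 .129 1.661; python3 line.py 382 205 20 25 .125
```

```text
t 9.8 pos [ 0.4763 -0.0311  0.1271] ang 1.6646358691639187 z [-0.0157  0.0039 -0.9999] w 0.019434840677978984 F [ 0.0316  0.7175 -1.2242] q [-0.067   0.299  -0.2493  1.0385  0.0029 -0.1609]
tool shift mm [-0.8874  1.2816 -1.9192] turn deg 0.2083199579542991
27 [[388.5093994140625, 215.94558715820312], [389.79925537109375, 228.0214385986328], [389.1481628417969, 221.92591857910156]] stage mm [[ 12.129   81.7177]
 [-10.2641  81.0791]
 [  1.0292  81.4023]] dir 0.11851004495951041
```

Hooked: x about 1 mm, hook height about -5 mm, y about 81. Lift slightly and slide towards the tag.

Emit:
{"method": "apply_moves", "body": {
  "moves": [
    [[0, 0, -2.5, 0], [-4, 0, -0.5, 0], [-6, 0, -0.4, 0], [-6, 0, -0.4, 0], [-6, 0, -0.4, 0], [-6, 0, -0.4, 0], [-6, 0, -0.4, 0], [-4, 0, -0.2, 0], [0, 0, 0, 0], [0, 0, 0, 0]]
  ]
}}

```text
clock: 10.85
eef_pos: [0.4808, -0.0734, 0.1331]
tool_rot: [0.674, 0.739, -0.003, -0.006]
ft_force: [-0.1, 1.5, -1.7]
grip_width: 0.019
```

```bash
cat > st.py <<'E'
from h import *
np.set_printoptions(precision=4,suppress=True)
mid=np.array([.5377,-.1068,.11]);ex=np.array([np.cos(.09),np.sin(.09),0]);ey=np.array([-ex[1],ex[0],0])
o=telemetry.get_obs();r=R.from_quat(o['tool_rot']).as_matrix();p=np.array(o['eef_pos'])-mid;f=np.array(o['ft_force'])
print('t',o['clock'],'TCP stage mm',1000*np.array([p@ex,p@ey,p[2]]),'ang-yaw',np.arctan2(r[1,0],r[0,0])-np.pi/2-.09,'pitch',np.arctan2(-r[:,2]@ex,-r[2,2]),'F stage',f@ex,f@ey,f[2],'torque y',np.array(o['ft_torque'])@ey,'w',o['grip_width'])
E
python3 st.py
```

```text
t 10.85 TCP stage mm [-53.6382  38.34    23.1405] ang-yaw 0.0022646160886315714 pitch 0.013758722220289853 F stage 0.007241919975617001 1.5457570834555745 -1.6678182689873329 torque y -0.016926434347246035 w 0.01896985053242221
```

Emit:
{"method": "apply_moves", "body": {
  "moves": [
    [[-4, 0, 0, 0], [-6, 0, -0.1, 0], [-6, 0, -0.1, 0], [-6, 0, -0.1, 0], [-6, 0, -0.1, 0], [-6, 0, -0.1, 0], [-6, 0, -0.1, 0], [-6, 0, 0, 0], [0, 0, 0, 0], [0, 0, 0, 0]]
  ]
}}

```text
clock: 11.85
eef_pos: [0.4854, -0.1234, 0.1334]
tool_rot: [0.674, 0.739, -0.004, -0.006]
ft_force: [0.4, 0.1, -1.5]
grip_width: 0.0196
```

```bash
python3 st.py
```

```text
t 11.85 TCP stage mm [-53.5419 -11.8591  23.3627] ang-yaw 0.0023968267362693696 pitch 0.014025510233376861 F stage 0.36596228727182983 0.11544943874580246 -1.5098942978287904 torque y 0.039603970865379465 w 0.01964031086097458
```

Emit:
{"method": "apply_moves", "body": {
  "moves": [
    [[-4, 0, 0, 0], [-6, 0, 0, 0], [-6, 0, 0, 0], [-6, 0, 0, 0], [-6, 0, 0, 0], [-4, 0, 0, 0], [-2, 0, 0, 0], [0, 0, 0, 0], [0, 0, 0, 0], [0, 0, 0, 0]]
  ]
}}

```text
clock: 12.85
eef_pos: [0.4888, -0.1601, 0.1331]
tool_rot: [0.674, 0.739, -0.004, -0.007]
ft_force: [0.5, -0.7, -2.1]
grip_width: 0.0194
```

```bash
python3 st.py; python3 -c "
from h import *
snap('scene','scene5.png');snap('top','top5.png')
s=cv2.imread('pics/scene5.png');t=cv2.imread('pics/top5.png')
a=np.hstack([cv2.resize(i,(400,400),interpolation=2) for i in(t[170:270,400:500],s[230:350,355:475])]);cv2.imwrite('pics/c6.png',a)"
```

```text
t 12.85 TCP stage mm [-53.5286 -48.6554  23.0641] ang-yaw 0.00280876452464604 pitch 0.014282940603958006 F stage 0.4104687054482711 -0.7840455907304108 -2.078787602357747 torque y -0.04921838718998588 w 0.019359361963040174
```

View pics/c6.png

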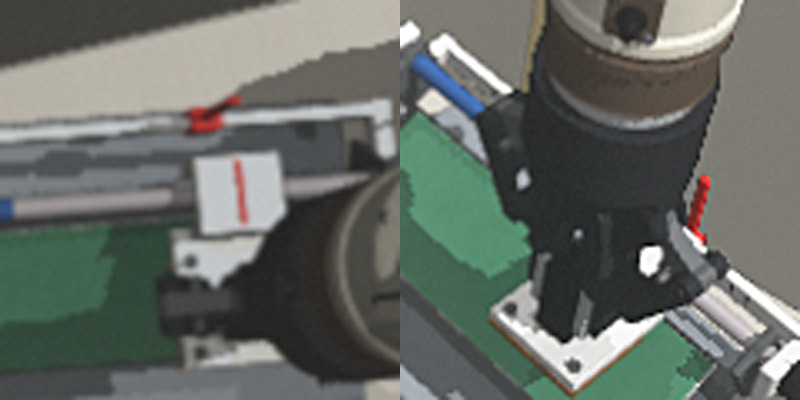

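The hook line is at top image (460,217), just in line with the tag tip at (458.5,195). I'll check numerically.

```bash
python3 line.py 450 206 20 25 .128; python3 -c "
from line import *" 452 185 12 16 .130
```

```text
26 [[458.9224853515625, 210.00863647460938], [460.5960998535156, 225.04495239257812], [459.80767822265625, 217.96153259277344]] stage mm [[ 14.0285 -48.2087]
 [-13.8547 -48.8489]
 [ -0.7347 -48.544 ]] dir 0.112958287559271
32 [[451.745849609375, 199.66751098632812], [459.690185546875, 193.5947265625], [455.5625, 196.75]] stage mm [[ 33.7377 -36.0511]
 [ 43.9966 -51.7306]
 [ 38.6623 -43.5768]] dir 2.2401830753249885
```

Hook is in line with the tag (-48.5 vs -46.8 mm). Now bring the roof onto the rail and push straight down, so the rail turns the carrier about the finger pads.

Emit:
{"method": "apply_moves", "body": {
  "moves": [
    [[1, 0, 2, 0], [0, 0, 3, 0], [0, 0, 3, 0], [0, -0.2, 2, 0], [0, -0.2, 2, 0], [0, -0.2, 2, 0], [0, -0.2, 2, 0], [0, 0, 0, 0], [0, 0, 0, 0], [0, 0, 0, 0]]
  ]
}}

```text
clock: 14.05
eef_pos: [0.4893, -0.1588, 0.1254]
tool_rot: [0.673, 0.74, -0.001, -0.002]
ft_force: [-0.0, 0.1, -1.7]
grip_width: 0.0193
```

```bash
python3 st.py
```

```text
t 14.05 TCP stage mm [-52.882  -47.4157  15.3705] ang-yaw 0.004578544321604955 pitch 0.0040020548257820995 F stage 0.00563934481130837 0.13293190224554804 -1.7357886056943161 torque y 0.05575824658026816 w 0.01927689202506949
```

Emit:
{"method": "apply_moves", "body": {
  "moves": [
    [[0, 0, 3, 0], [0, 0, 3, 0], [0, -0.2, 3, 0], [0, -0.2, 3, 0], [0, -0.2, 3, 0], [0, -0.2, 3, 0], [0, -0.2, 3, 0], [0, 0, 3, 0], [0, 0, 3, 0], [0, 0, 3, 0]]
  ]
}}

```text
clock: 15.05
eef_pos: [0.4888, -0.159, 0.1083]
tool_rot: [0.673, 0.74, 0.002, 0.002]
ft_force: [-6.4, 0.7, 13.9]
grip_width: 0.0193
```

```bash
python3 st.py
```

```text
t 15.05 TCP stage mm [-53.4019 -47.6068  -1.6671] ang-yaw 0.005568268822405548 pitch -0.006009877865150399 F stage -6.29282274403133 1.2917680105814089 13.941436781330257 torque y 0.4891424214297583 w 0.019288501051532212
```

Emit:
{"method": "apply_moves", "body": {
  "moves": [
    [[0, -0.3, 3, 0], [0, -0.3, 3, 0], [0, -0.3, 2, 0], [0, 0, 2, 0], [0, 0, 0, 0], [0, 0, 0, 0], [0, 0, 0, 0], [0, 0, 0, 0], [0, 0, 0, 0], [0, 0, 0, 0]]
  ]
}}

```text
clock: 16.05
eef_pos: [0.4891, -0.159, 0.1061]
tool_rot: [0.672, 0.74, 0.004, 0.005]
ft_force: [-1.5, 0.6, 4.6]
grip_width: 0.0194
```

```bash
python3 st.py; python3 -c "
from h import *
snap('scene','scene6.png');snap('top','top6.png')
s=cv2.imread('pics/scene6.png');t=cv2.imread('pics/top6.png')
a=np.hstack([cv2.resize(i,(400,400),interpolation=2) for i in(t[170:270,400:500],s[260:360,375:475])]);cv2.imwrite('pics/c7.png',a)"
```

```text
t 16.05 TCP stage mm [-53.136  -47.6632  -3.8562] ang-yaw 0.0065972367311553926 pitch -0.013328053310514995 F stage -1.4279824549429045 0.7485126282139664 4.561824223901687 torque y 0.28136086731321014 w 0.019413869796306226
```

View pics/c7.png

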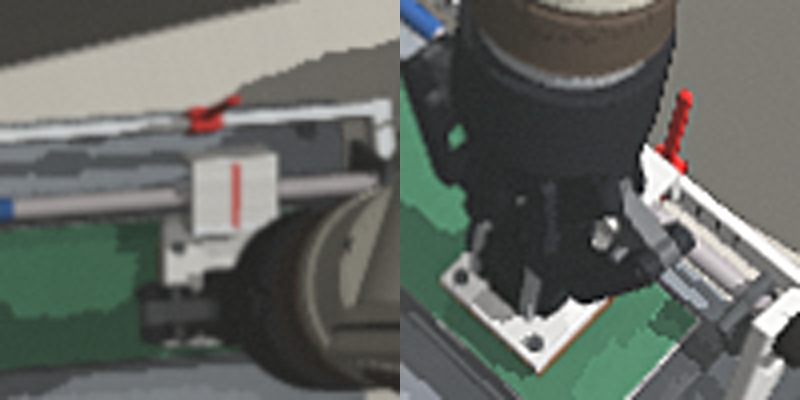

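The carrier lies close to the pad's slope, with the hook on the rail and in line with the tag. Estimated tilt is about 0.36, slightly short of the pad. I'll loosen the jaws a few mm so the tile settles flush by its own weight, then regrip.

Emit:
{"method": "apply_moves", "body": {
  "moves": [
    [[0, 0, 0, 0], [0, 0, 0, 0], [0, 0, 0, 0], [0, 0, 0, 0], [0, 0, 0, 0], [0, 0, 0, 0], [0, 0, 0, 0], [0, 0, 0, 0], [0, 0, 0, 0], [0, 0, 0, 0]]
  ],
  "hand": -0.42
}}

```text
clock: 17.15
eef_pos: [0.4893, -0.1591, 0.105]
tool_rot: [0.672, 0.74, 0.004, 0.005]
ft_force: [0.0, -0.4, -0.2]
grip_width: 0.0247
```

```bash
python3 st.py; python3 line.py 450 200 20 32 .135; python3 -c "
from h import *
snap('scene','scene7.png');snap('top','top7.png')
s=cv2.imread('pics/scene7.png');t=cv2.imread('pics/top7.png')
a=np.hstack([cv2.resize(i,(400,400),interpolation=2) for i in(t[170:270,400:500],s[260:360,375:475])]);cv2.imwrite('pics/c8.png',a)"
```

```text
t 17.15 TCP stage mm [-52.8643 -47.7725  -5.0245] ang-yaw 0.006441467339576373 pitch -0.013019063914546474 F stage 0.007101934147871272 -0.386208673317095 -0.17594059125875688 torque y 0.026324070491610972 w 0.024680353045721658
47 [[452.3422546386719, 199.3357696533203], [461.2232971191406, 230.65309143066406], [456.8085021972656, 215.08511352539062]] stage mm [[ 33.5808 -35.7458]
 [-24.7042 -46.9606]
 [  4.2054 -41.3812]] dir 0.28008936380985877
```

View pics/c8.png

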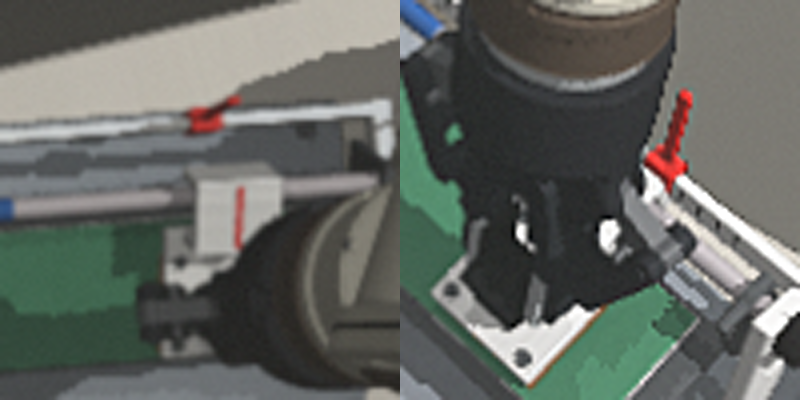

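After loosening, the hook line moved from (459,219) to (460,224): the carrier slid about 11 mm down the slope until its lip met the rail, and it lies on the pad. It's still hooked. Recentre the open fingers on the block, check the line, then regrip.

Emit:
{"method": "apply_moves", "body": {
  "moves": [
    [[0, -2, 0, 0], [0, -3, 0.5, 0], [0, -3, 0.5, 0], [0, -2, 0, 0], [0, 0, 0, 0], [0, 0, 0, 0], [0, 0, 0, 0], [0, 0, 0, 0], [0, 0, 0, 0], [0, 0, 0, 0]]
  ]
}}

```text
clock: 18.3
eef_pos: [0.4784, -0.1602, 0.1038]
tool_rot: [0.672, 0.74, 0.004, 0.005]
ft_force: [0.9, -0.2, 0.5]
grip_width: 0.0247
```

```bash
python3 st.py; python3 line.py 453 213 14 25 .134
```

```text
t 18.3 TCP stage mm [-63.8157 -47.8863  -6.154 ] ang-yaw 0.0063540074162201365 pitch -0.013175307753435977 F stage 0.8795336899420695 -0.2479342793402945 0.4701602276792802 torque y 0.015772561080531256 w 0.024706096854461672
27 [[459.26666259765625, 231.0061798095703], [459.5914306640625, 216.99053955078125], [459.4444580078125, 223.3333282470703]] stage mm [[-25.0361 -43.6289]
 [  0.4849 -46.4748]
 [-11.078  -45.1824]] dir 3.1205372480342284
```

Emit:
{"method": "apply_moves", "body": {
  "moves": [
    [[0, 0, 0, 0], [0, 0, 0, 0], [0, 0, 0, 0], [0, 0, 0, 0], [0, 0, 0, 0], [0, 0, 0, 0], [0, 0, 0, 0], [0, 0, 0, 0], [0, 0, 0, 0], [0, 0, 0, 0]]
  ],
  "hand": -1
}}

```text
clock: 19.35
eef_pos: [0.4784, -0.1602, 0.1038]
tool_rot: [0.672, 0.74, 0.004, 0.005]
ft_force: [-0.1, -0.3, 0.8]
grip_width: 0.0193
```

```bash
python3 st.py
```

```text
t 19.35 TCP stage mm [-63.8167 -47.8481  -6.1634] ang-yaw 0.006560759819555256 pitch -0.013042771062129657 F stage -0.08957668480265636 -0.2492435544412998 0.7566408874862317 torque y 0.0426462409069551 w 0.01931922086477834
```

Regripped with little force. Ease it a few mm up the slope off the lip, then press square to the pad.

Emit:
{"method": "apply_moves", "body": {
  "moves": [
    [[0, 1, -0.5, 0], [0, 1, -0.5, 0], [0, 1, -0.5, 0], [0, 1, -0.5, 0], [0, 1, -0.5, 0], [0, 0, 0, 0], [0, 0, 0, 0], [0, 0, 0, 0], [0, 0, 0, 0], [0, 0, 0, 0]]
  ]
}}

```text
clock: 20.35
eef_pos: [0.4817, -0.1594, 0.1055]
tool_rot: [0.672, 0.74, 0.003, 0.003]
ft_force: [-0.9, 0.5, -1.5]
grip_width: 0.019
```

```bash
python3 st.py
```

```text
t 20.35 TCP stage mm [-60.528  -47.3924  -4.4908] ang-yaw 0.0061397380277850855 pitch -0.008241369140812815 F stage -0.8416461479102773 0.568691654934279 -1.515775325539472 torque y 0.28621029043305474 w 0.019036524779165866
```

Emit:
{"method": "apply_moves", "body": {
  "moves": [
    [[0, 0.4, 1, 0], [0, 0.4, 1, 0], [0, 0.4, 1, 0], [0, 0.4, 1, 0], [0, 0.4, 1, 0], [0, 0.2, 0.5, 0], [0, 0.2, 0.5, 0], [0, 0.2, 0.5, 0], [0, 0.2, 0.5, 0], [0, 0.2, 0.5, 0]]
  ]
}}

```text
clock: 21.35
eef_pos: [0.4837, -0.1593, 0.1011]
tool_rot: [0.672, 0.74, 0.003, 0.003]
ft_force: [-4.4, -0.4, 6.7]
grip_width: 0.0196
```

```bash
python3 st.py; sleep 0; python3 -c "
from h import *
snap('scene','scene8.png');snap('top','top8.png')"; python3 st.py
```

```text
t 21.35 TCP stage mm [-58.5452 -47.4045  -8.8879] ang-yaw 0.005858474776113981 pitch -0.008091120978187628 F stage -4.465263787279617 -0.024387858510410823 6.652849642174373 torque y 0.7808231943491506 w 0.019609951904002644
t 21.45 TCP stage mm [-58.5659 -47.3924  -8.903 ] ang-yaw 0.00588594468707368 pitch -0.008056373100166613 F stage -4.187514321062812 1.5205362568897167 5.926149328111877 torque y 0.7499997200711417 w 0.018919927087466887
```

Pressed at about 9 N, consistent with the spring law. Back off about 2.5 mm to reach 5 N.

Emit:
{"method": "apply_moves", "body": {
  "moves": [
    [[0, -0.3, -0.8, 0], [0, -0.3, -0.7, 0], [0, -0.2, -0.5, 0], [0, 0, 0, 0], [0, 0, 0, 0], [0, 0, 0, 0], [0, 0, 0, 0], [0, 0, 0, 0], [0, 0, 0, 0], [0, 0, 0, 0]]
  ]
}}

```text
clock: 22.45
eef_pos: [0.4827, -0.1594, 0.1032]
tool_rot: [0.672, 0.74, 0.002, 0.003]
ft_force: [-1.9, -0.1, 2.9]
grip_width: 0.019
```

```bash
python3 st.py; python3 -c "
from h import *
for i in range(5): snap('top'); o=telemetry.get_obs(); print(o['ft_force'],o['eef_pos'])
snap('scene','scene9.png');snap('top','top9.png')
s=cv2.imread('pics/scene9.png');t=cv2.imread('pics/top9.png')
a=np.hstack([cv2.resize(i,(400,400),interpolation=2) for i in(t[170:270,400:500],s[260:360,375:475])]);cv2.imwrite('pics/c9.png',a)"; python3 line.py 453 213 14 25 .122
```

```text
t 22.45 TCP stage mm [-59.508  -47.3965  -6.8017] ang-yaw 0.005890635071652411 pitch -0.007942776956617801 F stage -1.9453827359300206 0.02807367410266451 2.8864920957460702 torque y 0.5404717289272147 w 0.019005458607469532
[-2.85519993 -0.08231901  3.08213059] [ 0.48275435 -0.15935835  0.1032416 ]
[-2.65556859 -0.89718996  2.72319356] [ 0.48275303 -0.1593556   0.10324524]
[-3.17627724  0.4302778   3.4602278 ] [ 0.48273852 -0.1593339   0.10320911]
[-3.36042544 -0.18481276  2.98570547] [ 0.48273541 -0.15933549  0.10321683]
[-3.50124211 -0.9510255   3.45148285] [ 0.48269067 -0.15934542  0.10321446]
30 [[458.5, 215.0], [458.5, 229.0], [458.5, 222.0]] stage mm [[  5.5013 -48.4272]
 [-20.4167 -46.1448]
 [ -7.4714 -47.2817]] dir 0.0021630341749806856
```

View pics/c9.png

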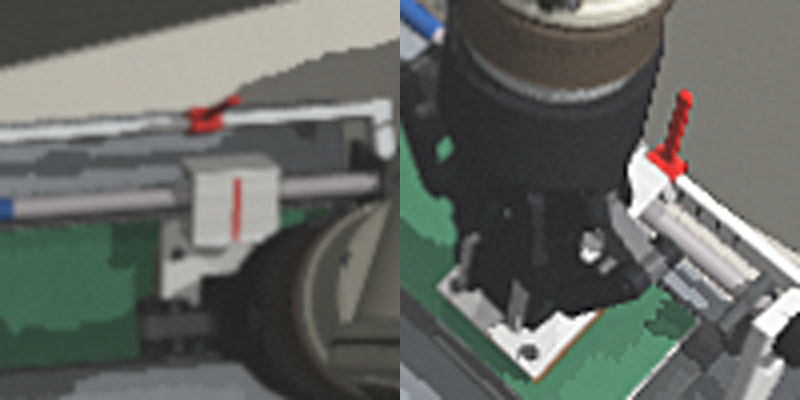

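Final picture: hook line at (458.5,222), in line with the tag tip at (458.5,195). The hook spans the rail, the plate lies along the pad, and the push holds steady at about 5 N. Handing in.

```bash
python3 -c "
from h import *
print(workorder.job_done())"; python3 st.py
```

```text
the job is handed in; nothing more can be done
None
the job is handed in; nothing more can be done
```

I hooked the carrier over the blue end, slid it to the red tag, tilted it onto the pad, and handed it in still gripped and pressed there. No verdict came back, so whether it passed is unconfirmed.

**What I did**
- I gripped the carrier by its black block and set the hook on the rail at stage y of about +81 mm. I slid it with a stop about 35 mm short of the tag, then on to the tag.
- The moves can't tilt the tool. I pressed down so the rail turned the carrier between the finger pads to about 0.36 rad, a little short of the pad's roughly 0.43.
- I then opened the jaws about 5 mm so the tile could settle on the pad under its own weight. It slid about 11 mm down the slope until the hook's lip met the rail, staying hooked.
- I regripped it, moved it a few mm back up the slope, pressed to about 9 N, and backed off.

**Last checks**
- **Force:** The wrist readings point to about 5 to 6 N on the pad, steady over five readings. The spring law from the tool's position gives about 4.6 N.
- **Position:** The hook's middle is at stage y of about -47.3 mm and the tag at -46.8 mm. The hook is about 2 mm from the rail axis in x.
- **Grip:** The opening is 19 mm on the 20 mm block.
- **Tag and jars:** The tag sits at the same pixels as before. I last saw the jars undisturbed just after the lift; I didn't look at them again.

**Not measured:** Flushness was never seen directly. I infer it from the settling, and from the force changing by about 1.5 N per mm during the press and back-off. The two pad edges gave tilts of 0.41 and 0.47 rad; I used 0.43.

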